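# Hold the jar clamp open at its marker

### The job

A spice jar with a red cap is held in the spring-loaded jar clamp. To check that it runs free, take the jaw by its black handle bar and draw it out all the way until you feel it meet its end stop; then, without letting it fly back, ease it back until its yellow pointer is level with the red marker, and finish while still holding it there, steady against the spring, so that I can lift the jar out. The jar must stay standing in its place, the red marker must not be shifted, and everything else on the worktop is left alone.

Things in the scene. Friction and masses are not known exactly. Their poses are not given: they have to be found in the camera images.
- clamp: jar clamp fixed to the worktop: wooden bed 100 x 215 mm, top 16 mm above the worktop, a 68 mm high wooden V block at its +y end and a grey spring jaw that slides along its length. Origin: centre of the bed's underside; z up, y along the bed; the jaw opens towards the clamp's own -y. The jaw sits between the V block and the handle
- jaw (a joint): travel of the spring jaw in m: about 0 when it is shut on the jar, growing as it is drawn out along the clamp's -y. The spring pulls it shut with about 6 N at 0 and 12 to 13 N fully out; let go, it snaps shut. It ends at a hard stop somewhere between 0.050 and 0.070, to be felt
- handle (a point): centre of the black handle bar fixed to the jaw, 85 mm above the worktop; it moves with the jaw. The bar is 60 mm long across the clamp (clamp x), 12 mm thick along the travel (clamp y), 18 mm high, carried by two 8 mm steel posts under it at 20 mm either side of its centre. Nothing stands within 30 mm of the bar along the travel on either side, above the slide, which is 27 mm high
- pointer (a point): tip of the yellow pointer on the jaw, on the clamp's -x side, 28 mm above the worktop; 4 mm wide along the travel; it moves with the jaw
- red_mark (a point): middle of the red marker's inner edge; the marker is a 6 mm wide, 16 mm high red clip on the clamp bed's -x edge. It is stiff and stays where it was set; it differs from day to day and lies 14 mm or more short of the stop. Pointer and marker are level when both have the same clamp y
- marker (a joint): where the red marker is set, in m: the value of joint jaw at which the pointer is level with it
- jar: spice jar with a red cap, 45 mm across, 106 mm high, loose, standing on the clamp bed between V block and jaw; origin at the centre of its base. Its top is 122 mm above the worktop, its axis 92 mm from the handle bar when shut
- tin: blue-grey food tin, 75 mm across, 110 mm high, loose bystander; origin at its base
- timer: red round kitchen timer, 66 mm across, 47 mm high, loose bystander; origin at its base
- glass_cup: clear tumbler, 81 mm across, 92 mm high, loose bystander; origin at its base
- garlic: garlic bulb, 49 mm across, 62 mm high, loose bystander; origin at its base
Mind the look-alikes: they are no part of the job. Leave any pink look-alike of the jar alone.

How it is judged (in metres and radians):
On the way:
1. the jaw is drawn out onto its end stop (value of joint jaw above 0.0555 m), for 0.1 s.
At the end, for the whole second after the job is handed in: the yellow pointer is within 5 mm of the red marker along the travel, the jaw at rest and held there by the gripper's fingers (more than 3 N on the jaw), the jar upright (within 0.15 rad) and within 12 mm of where it stood (y of pointer in the frame of red_mark between -0.005 and 0.005 m and velocity of joint jaw between -0.01 and 0.01 m/s and contact force between the fingers and jaw above 3 N and angle between jar's own z axis and vertical below 0.15 rad and distance of jar from where it was at the start of the episode below 0.012 m); the arm keeps its last pose, push and grip.
It fails at once if the jaw flies back (faster than 0.3 m/s) (velocity of joint jaw below -0.3 m/s).
It fails at once if the red marker is shifted by more than 5 mm (distance of red_mark from where it was at the start of the episode above 0.005 m).
It fails at once if the jar is knocked (tilted over 0.3 rad or moved over 25 mm) (angle between jar's own z axis and vertical above 0.3 rad or distance of jar from where it was at the start of the episode above 0.025 m).
It fails at once if another thing on the worktop is moved by more than 30 mm (distance of any of tin, timer, glass_cup, garlic from where it was at the start of the episode above 0.03 m).
It also fails if it takes over 32 s, if anything falls off the work surface, if the arm or the gripper's body presses on something with over 40 N, if the wrist force passes 120 N, or if a joint passes its speed limit or range.

### The arm

A 6-joint arm with a two-finger parallel gripper is mounted at the origin on a cart in front of the work surface, level with it; the furniture and walls round the work are solid. World frame = base frame: x ahead of the robot, y to its left, z up, the work surface at z = 0. Lengths are in m, angles in degrees, forces in N, time in s.
With the tool pointing down it reaches from about 0.425 to 1.125 m from the base axis. Payload 14.9 kg.
Tool frame: the origin (TCP) lies at the very end of the fingers, on their centre line; the grasp point (between the pads) lies 19 mm behind it (manip.grip_point_offset is the distance from the TCP to the grasp point, in m); z points along the fingers, y is the line along which they close (so a half turn about z gives the same grasp; the last joint's range is limited). The gripper opens to 91 mm and grips with 3 to 60 N. Pads are 32 mm wide; open, the fingers measure 118 mm over their backs; the gripper's body (76 mm by 178 mm) begins 60 mm behind the grasp point.
Start: joints at [-72.84, 21.709, 99.362, -0, 58.929, -1.908], TCP at [0.229, -0.662, 0.214] pointing down, gripper open.
Joint ranges: [-158.91, 158.91], [-42.39, 125.64], [0.06, 152.35], [-60.88, 240.88], [17.5, 164.5], [-176.32, 176.32]. Speed limits (degrees/s): [108.29, 108.29, 136.94, 180, 180, 180].

### API

Orientations are given as [roll, pitch, yaw] about the fixed x, y, z axes, in that order (R = Rz(yaw) Ry(pitch) Rx(roll)).
In Python, from rig import status, camera, camera_info, manip gives the robot as it stands. The module is installed in compiled form; this text tells all that it offers.
- The arm moves only by the tool servo_tool, never from a script. Its argument "steps" is a list that holds one entry, the list of rows, each a list of 4 numbers: the shift along the tool's x, y, z in normalised numbers (1 is 800 mm), then the turn about the tool's z in parts of the range, where 1.0 means pi rad. A call has 1 to 5 rows; each row is the pose to reach, as a shift and turn from the pose commanded when the call began, along the tool's axes at that moment; what a row does not reach only later rows make up. A row lasts 1/10 s, in which the tool goes at most 50 mm and 8.59 degrees, less where a joint would pass 70% of its speed; a pose out of reach is approached as far as the arm can. No shift or turn number may pass 1 either way. A call with a gripper value outside its range is refused whole. "fingers" is the finger opening in m, from 0 to 0.0912, set as the call begins (left out, the last holds). The fingers move at their own pace and stop on an object; the grip force is fixed at half the most. Time passes only in rows, so rows that repeat a pose let the fingers close. It gives the time, the measured TCP pose, the force, the opening and the grip force at its end, in the units of the state.
- status.state(): the state, without advancing time (a new reading comes with each control period).
- camera(name): name is "scene" or "top"; returns (picture, depth): 420x560x3 uint8, blue, green, red; 420x560 float32, m along the optical axis (not along the pixel's ray), 0 where there is no reading.
- camera_info(name): a dict with "fovy" (degrees; the focal length in pixels is half the picture's height over the tangent of half this angle, whatever the lens; pixels are square), "cx", "cy" (the principal point, pixels), "R" (3x3) and "t" (3): a world point X has camera coordinates R X + t. Camera axes: x right, y down, z forward; pixel columns grow to the right and rows downward; lengths in m; the calibration is good to about 2 mm. A picture is of the moment at which its call begins. camera_info takes no time and is no camera call.
- manip.finish_job(): hands the job in; it is judged then, once.
The state is a dict: "clock": time; "joint_positions": joint angles; "qd": joint speeds; "joint_efforts": joint torques, N m; "tool_pos": TCP position; "tcp_rot": TCP orientation; "ft_force": force on the tool from outside, world axes, zero at the start; "moment": the same for the moment, N m; "gripper_width": finger opening in m; "grip_force": force on a finger pad.
Only numpy, scipy, OpenCV 4.12 (cv2) and the standard library are available. Lean on these libraries where they do the work, as an engineer would, in place of code of your own. Each camera call takes 0.05 s, during which the arm holds its last target. There are 200 camera calls.

## Working session

There is one attempt and no reset: what is moved stays moved. The work goes in short steps, Python scripts to look and compute and a tool call to move; the robot and the scene stay as the last step left them, time stands still between calls to the robot, and variables do not carry over. Pictures are saved under pics/ and viewed, at most 10 in all, crops included, and the job is handed in when it is done.

Besides the shell and the picture viewer there is one more tool, called after "Emit:" as a command line: name --argument value ..., lists and objects as JSON in quotes. servo_tool: Moves the arm, as the interface text tells. Its arguments: {"type":"object","properties":{"steps":{"type":"array","items":{"type":"array","items":{"type":"array","items":{"type":"number"}}}},"fingers":{"type":"number"}},"required":["steps"]}

```bash
mkdir -p pics; cat > h.py <<'E'
import numpy as np, cv2
from rig import status, camera, camera_info, manip
def K(n):
    i=camera_info(n); f=210/np.tan(np.radians(i['fovy'])/2)
    return f,i['cx'],i['cy'],np.array(i['R']),np.array(i['t'])
def ray(n,u,v,z):
    f,cx,cy,R,t=K(n); d=R.T@np.array([(u-cx)/f,(v-cy)/f,1]); c=-R.T@t
    return c+d*(z-c[2])/d[2]
def proj(n,X):
    f,cx,cy,R,t=K(n); p=R@np.array(X)+t; return p[0]/p[2]*f+cx,p[1]/p[2]*f+cy
def cloud(n,D):
    f,cx,cy,R,t=K(n); v,u=np.mgrid[:420,:560]
    P=np.stack([(u-cx)/f*D,(v-cy)/f*D,D],-1); return (P-t)@R
E
python3 - <<'E'
from h import *
for n in("scene","top"):
    p,d=camera(n); cv2.imwrite(f"pics/{n}0.png",p); np.savez(f"{n}0.npz",p=p,d=d)
    f,cx,cy,R,t=K(n); print(n,f,-R.T@t,R[2],R[0])
print(status.state())
E
```

```text
scene 450.1965876813092 [-0.43144583  0.49739359  0.74634612] [ 0.74672995 -0.36371721 -0.55686998] [-0.43999697 -0.89799248 -0.00349021]
top 493.634587693519 [0.40604488 0.0179752  1.39105483] [ 0.04546118  0.00886504 -0.99892677] [-0.01532787 -0.99983672 -0.00957068]
{'clock': 0.1, 'joint_positions': array([-7.28426526e+01,  2.17348035e+01,  9.93924405e+01, -8.14949749e-04,
        5.89302457e+01, -1.90975453e+00]), 'qd': array([-0.00958162, -0.06245065, -0.09587201,  0.06913725, -0.0471368 ,
        0.12044184]), 'joint_efforts': array([ 1.13188675e-03, -7.65038681e+01, -4.35298240e+01,  6.52786880e-02,
        3.98260751e-02, -6.32967854e-06]), 'tool_pos': array([ 0.22853582, -0.66125743,  0.21336095]), 'tcp_rot': array([-1.79942519e+02, -1.21863631e-03,  1.90675222e+01]), 'ft_force': array([ 0.57176946,  0.17339247, -0.281803  ]), 'moment': array([0.00271798, 0.00112808, 0.00573589]), 'grip_force': 0.0, 'gripper_width': 0.09141567616877382}
```

View pics/scene0.png

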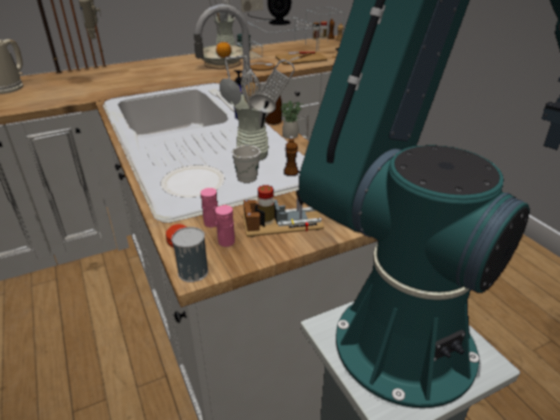

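View pics/top0.png

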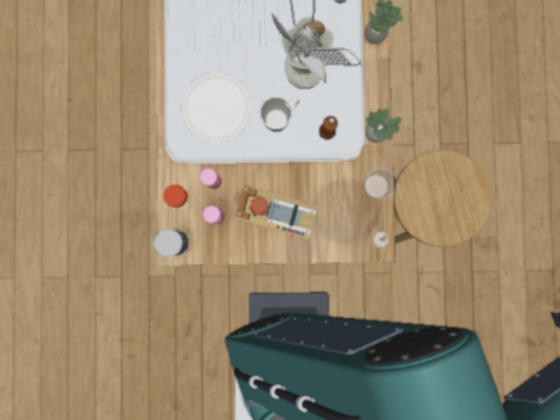

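```bash
python3 - <<'E'
from h import *
p=np.load("top0.npz")['p'];s=np.load("scene0.npz")['p']
a=cv2.resize(p[180:245,230:325],None,fx=6,fy=6,interpolation=cv2.INTER_CUBIC)
b=cv2.resize(s[180:240,235:330],None,fx=6,fy=6,interpolation=cv2.INTER_CUBIC)
cv2.imwrite("pics/c1.png",a);cv2.imwrite("pics/c2.png",b)
d=np.load("top0.npz")['d'];P=cloud("top",d)
c=P[180:245,230:325]; 
m=(c[...,2]>.006)
bx=c[m]; print(len(bx))
# bed+slide band minAreaRect
r=cv2.minAreaRect(bx[:,:2].astype(np.float32));print(r,cv2.boxPoints(r))
for lo,hi in((.01,.022),(.023,.035),(.06,.075),(.08,.11),(.115,.14)):
    k=(c[...,2]>lo)&(c[...,2]<hi); q=c[k]; v,u=np.nonzero(k)
    if len(q): print(lo,len(q),q.mean(0),u.mean()+230,v.mean()+180,cv2.minAreaRect(q[:,:2].astype(np.float32)))
E
```

```text
2822
((0.4843616485595703, 0.03119988739490509), (0.2611890435218811, 0.17723603546619415), 89.12346649169922) [[ 0.3937562  -0.0980237 ]
 [ 0.5709715  -0.10073502]
 [ 0.5749671   0.16042347]
 [ 0.3977518   0.1631348 ]]
0.01 1295 [0.47751492 0.01730901 0.01578091] 282.59150579150577 213.615444015444 ((0.4831119477748871, 0.03191829472780228), (0.21376192569732666, 0.09992378205060959), 73.48883056640625)
0.023 534 [0.47277123 0.00498342 0.02700193] 287.0561797752809 215.03558052434457 ((0.4718400835990906, 0.030440233647823334), (0.19744175672531128, 0.08877608180046082), 76.10182189941406)
0.06 385 [0.50312883 0.1026051  0.0667027 ] 250.72207792207791 203.61818181818182 ((0.49978893995285034, 0.0881747454404831), (0.09197701513767242, 0.08344303071498871), 73.69364166259766)
0.08 122 [0.47265244 0.00128306 0.09353762] 288.672131147541 213.81147540983608 ((0.4863108992576599, 0.030091088265180588), (0.10464554280042648, 0.05841652676463127), 69.53533935546875)
0.115 227 [0.4960427  0.07716633 0.12169928] 259.22907488986783 204.65638766519822 ((0.4965100884437561, 0.07771534472703934), (0.042273346334695816, 0.04210113361477852), 44.75114059448242)
```

View pics/c1.png

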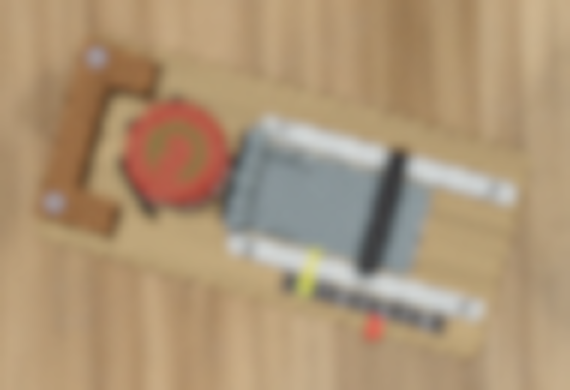

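View pics/c2.png

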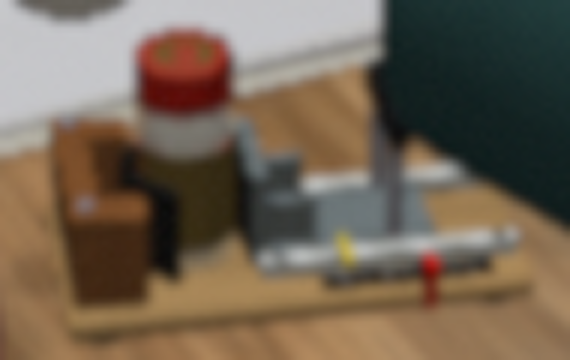

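```bash
cat > m.py <<'E'
from h import *
ay=np.array([.284,.959]);ay/=np.linalg.norm(ay);ax=np.array([ay[1],-ay[0]])
def blobs(n,p,box):
    u0,v0,u1,v1=box; c=cv2.resize(p[v0:v1,u0:u1],None,fx=6,fy=6,interpolation=cv2.INTER_CUBIC)
    h=cv2.cvtColor(c,cv2.COLOR_BGR2HSV); out={}
    for k,m in dict(yel=cv2.inRange(h,(22,120,120),(35,255,255)),red=cv2.inRange(h,(0,165,150),(8,255,255))|cv2.inRange(h,(172,150,120),(180,255,255)),blk=cv2.inRange(h,(0,0,0),(180,255,62))).items():
        N,_,st,ce=cv2.connectedComponentsWithStats(m)
        out[k]=[(st[i,4],*np.round(((ce[i]+.5)/6-.5)+[u0,v0],2),*st[i,2:4]) for i in range(1,N) if st[i,4]>60]
    return out
E
python3 - <<'E'
from m import *
T=np.load("top0.npz");S=np.load("scene0.npz")
b=blobs("top",T['p'],(230,180,325,245));print(b)
s=blobs("scene",S['p'],(235,180,330,240));print(s)
P=cloud("top",T['d'])
for u,v in((281,225),(282,225),(292,234),(292,235),(294,214),(294,215)): print(u,v,P[v,u])
E
```

```text
{'yel': [], 'red': [], 'blk': [(np.int32(264), np.float64(294.64), np.float64(210.79), np.int32(17), np.int32(57))]}
{'yel': [(np.int32(160), np.float64(292.19), np.float64(221.74), np.int32(11), np.int32(25))], 'red': [(np.int32(95), np.float64(259.45), np.float64(189.12), np.int32(12), np.int32(19)), (np.int32(404), np.float64(265.51), np.float64(189.79), np.int32(27), np.int32(25)), (np.int32(76), np.float64(306.5), np.float64(223.38), np.int32(12), np.int32(9))], 'blk': [(np.int32(33269), np.float64(315.17), np.float64(194.67), np.int32(200), np.int32(227)), (np.int32(13161), np.float64(267.82), np.float64(213.53), np.int32(199), np.int32(129)), (np.int32(63), np.float64(247.09), np.float64(219.11), np.int32(8), np.int32(13))]}
281 225 [0.44540072 0.02215142 0.02849541]
282 225 [0.44523771 0.01938653 0.03265196]
292 234 [ 0.42006781 -0.00773705  0.0316381 ]
292 235 [ 0.41729607 -0.00764102  0.03430471]
294 214 [ 0.47223035 -0.01283764  0.08774124]
294 215 [ 0.46920412 -0.01260895  0.09554566]
```

```bash
cat > m2.py <<'E'
from m import *
def cen(p,box,f):
    u0,v0,u1,v1=box; c=p[v0:v1,u0:u1].astype(float); w=np.clip(f(c[...,0],c[...,1],c[...,2]),0,None)
    w[w<.35*w.max()]=0; v,u=np.mgrid[v0:v1,u0:u1]; return (w*u).sum()/w.sum(),(w*v).sum()/w.sum(),w.max()
yel=lambda b,g,r:np.minimum(r,g)-b-.6*abs(r-g)-55
red=lambda b,g,r:r-np.maximum(g,b)-70
blk=lambda b,g,r:75-np.maximum(np.maximum(b,g),r)
E
python3 - <<'E'
from m2 import *
T=np.load("top0.npz")['p'];S=np.load("scene0.npz")['p']
def show(n,k,c,z):
    X=ray(n,c[0],c[1],z)[:2]; print(n,k,np.round(c,2),np.round(X,4),'along',round(X@ay,4),'across',round(X@ax,4)); return X
show("top","yel",cen(T,(276,219,287,231),yel),.028)
show("top","red",cen(T,(287,229,298,239),red),.03)
show("scene","yel",cen(S,(287,216,298,227),yel),.028)
show("scene","red",cen(S,(301,219,312,232),red),.026)
show("top","bar",cen(T,(288,203,300,227),blk),.094)
show("top","cap",cen(T,(248,194,270,216),red),.122)
X=ray("top",294.0,215,.094)
E
```

```text
top yel [280.57 226.68  32.4 ] [0.4408 0.0234] along 0.1476 across 0.416
top red [291.7  234.23  32.  ] [ 0.4195 -0.0069] along 0.1125 across 0.4042
scene yel [292.   221.03  16.4 ] [0.4477 0.0232] along 0.1494 across 0.4226
scene red [306.47 223.81  50.  ] [ 0.4212 -0.0073] along 0.1126 across 0.406
top bar [293.68 214.    15.  ] [ 0.4719 -0.0119] along 0.1226 across 0.4559
top cap [259.02 206.23  25.  ] [0.492  0.0778] along 0.2142 across 0.4496
```

Units first: shifts go in shares of 800 mm and turns go in shares of pi rad. So -0.1925 m / 0.8 = -0.2406, -0.0385 m / 0.8 = -0.0481, 0.12 rad / 3.1416 = 0.0382.

Emit:
servo_tool --steps '[[[0.04,-0.0481,0,0.0382],[0.08,-0.0963,0,0.0764],[0.12,-0.1444,0,0.1146],[0.16,-0.1925,0,0.1528],[0.2,-0.2406,0,0.1974]]]' --fingers 0.032

```text
clock: 0.6
tool_pos: [0.317, -0.4257, 0.2137]
tcp_rot: [-180.0, 0.0, -16.8]
ft_force: [0.3, 0.2, 0.5]
gripper_width: 0.0541
grip_force: 0.0
```

Scaled: -0.245 m / 0.8 = -0.3063, -0.049 m / 0.8 = -0.0613.

Emit:
servo_tool --steps '[[[0.0038,-0.0613,0,0],[0.0088,-0.1225,0,0],[0.0125,-0.1838,0,0],[0.0175,-0.245,0,0],[0.0213,-0.3063,0,0]]]'

```text
clock: 1.1
tool_pos: [0.4028, -0.1957, 0.214]
tcp_rot: [180.0, -0.0, -16.5]
ft_force: [0.7, -0.5, -1.1]
gripper_width: 0.0323
grip_force: 0.0
```

Scaled: -0.197 m / 0.8 = -0.2463, -0.19 m / 0.8 = -0.2375.

Emit:
servo_tool --steps '[[[0.0038,-0.0613,0,0],[0.0088,-0.1225,0,0],[0.0125,-0.1838,0,0],[0.0163,-0.2375,0,0],[0.0175,-0.2463,0,0]]]'

```text
clock: 1.6
tool_pos: [0.4726, -0.0093, 0.2139]
tcp_rot: [-180.0, 0.0, -16.3]
ft_force: [-0.7, -0.9, -0.3]
gripper_width: 0.0321
grip_force: 0.0
```

Emit:
servo_tool --steps '[[[0,0,0,0],[0,0,0,0]]]'

```text
clock: 1.8
tool_pos: [0.4714, -0.0132, 0.2137]
tcp_rot: [180.0, 0.0, -16.5]
ft_force: [-0.9, 0.8, -0.2]
gripper_width: 0.0324
grip_force: 0.0
```

Scaled: 0.11 m / 0.8 = 0.1375, 0.1 m / 0.8 = 0.125.

Emit:
servo_tool --steps '[[[0,-0.0013,0.0375,0],[0,-0.0013,0.075,0],[0,-0.0013,0.1063,0],[0,-0.0013,0.125,0],[0,-0.0013,0.1375,0]]]'

```text
clock: 2.3
tool_pos: [0.4712, -0.0129, 0.1028]
tcp_rot: [180.0, 0.1, -16.6]
ft_force: [-0.4, -0.2, 0.2]
gripper_width: 0.032
grip_force: 0.0
```

Scaled: 0.037 m / 0.8 = 0.0463, 0.032 m / 0.8 = 0.04.

Emit:
servo_tool --steps '[[[0,0,0.01,0],[0,0,0.02,0],[0,0,0.03,0],[0,0,0.04,0],[0,0,0.0463,0]]]'

```text
clock: 2.8
tool_pos: [0.472, -0.0116, 0.0664]
tcp_rot: [180.0, 0.0, -16.5]
ft_force: [-0.5, -0.3, 0.5]
gripper_width: 0.0323
grip_force: 0.0
```

```bash
python3 - <<'E'
from m2 import *
p,d=camera("top");s,_=camera("scene");np.savez("t1.npz",p=p,d=d,s=s)
a=cv2.resize(p[180:245,230:325],None,fx=5,fy=5,interpolation=cv2.INTER_CUBIC)
b=cv2.resize(s[165:240,240:335],None,fx=5,fy=5,interpolation=cv2.INTER_CUBIC)
cv2.imwrite("pics/d.png",np.vstack([a[:300],b[75:]])[:600])
E
```

```text
(no output)
```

View pics/d.png

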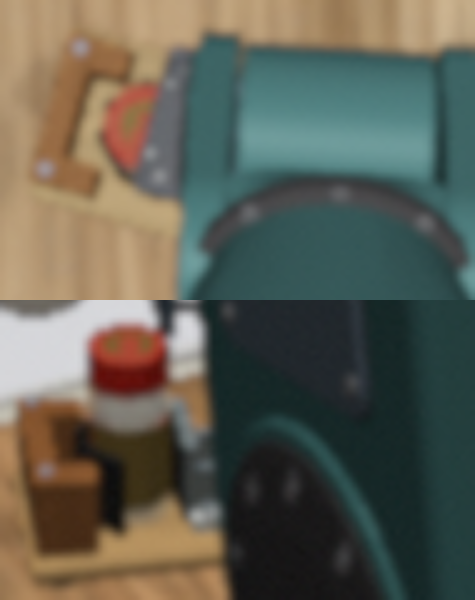

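Emit:
servo_tool --steps '[[[0,0,0,0],[0,0,0,0],[0,0,0,0],[0,0,0,0],[0,0,0,0]]]' --fingers 0.0

```text
clock: 3.4
tool_pos: [0.4725, -0.0113, 0.0672]
tcp_rot: [-180.0, -0.0, -16.5]
ft_force: [1.5, 5.9, 0.9]
gripper_width: 0.0116
grip_force: 30.0
```

Emit:
servo_tool --steps '[[[0,0,0,0],[0,0,0,0],[0,0,0,0]]]'

```text
clock: 3.7
tool_pos: [0.4725, -0.0113, 0.0672]
tcp_rot: [-180.0, -0.0, -16.5]
ft_force: [0.9, 5.7, 0.7]
gripper_width: 0.0121
grip_force: 30.0
```

Emit:
servo_tool --steps '[[[0,-0.0006,0,0],[0,-0.0006,0,0],[0,-0.0006,0,0]]]'

```text
clock: 4.0
tool_pos: [0.4725, -0.0111, 0.0672]
tcp_rot: [-180.0, -0.0, -16.5]
ft_force: [-1.2, 2.1, 5.9]
gripper_width: 0.0121
grip_force: 30.0
```

Scaled: 0.025 m / 0.8 = 0.0313, 0.02 m / 0.8 = 0.025.

Emit:
servo_tool --steps '[[[0,0.0038,0,0],[0,0.01,0,0],[0,0.0175,0,0],[0,0.025,0,0],[0,0.0313,0,0]]]'

```text
clock: 4.5
tool_pos: [0.4654, -0.035, 0.0672]
tcp_rot: [-179.9, -0.0, -16.5]
ft_force: [0.8, 8.9, 6.3]
gripper_width: 0.0118
grip_force: 30.0
```

Scaled: 0.024 m / 0.8 = 0.03, 0.022 m / 0.8 = 0.0275.

Emit:
servo_tool --steps '[[[0,0.0075,0,0],[0,0.015,0,0],[0,0.0225,0,0],[0,0.0275,0,0],[0,0.03,0,0]]]'

```text
clock: 5.0
tool_pos: [0.4586, -0.0578, 0.0672]
tcp_rot: [-179.9, -0.0, -16.5]
ft_force: [1.0, 13.9, 5.9]
gripper_width: 0.0116
grip_force: 30.0
```

Scaled: 0.003 m / 0.8 = 0.0038, 0.002 m / 0.8 = 0.0025.

Emit:
servo_tool --steps '[[[0,0.0013,0,0],[0,0.0025,0,0],[0,0.0038,0,0],[0,0.0038,0,0]]]'

```text
clock: 5.4
tool_pos: [0.4578, -0.0605, 0.0672]
tcp_rot: [-179.9, -0.0, -16.5]
ft_force: [2.6, 12.4, 6.4]
gripper_width: 0.0118
grip_force: 30.0
```

Emit:
servo_tool --steps '[[[0,0.0013,0,0],[0,0.0025,0,0],[0,0.0038,0,0],[0,0.0038,0,0]]]'

```text
clock: 5.8
tool_pos: [0.457, -0.0634, 0.0672]
tcp_rot: [-179.9, -0.0, -16.5]
ft_force: [0.9, 12.6, 6.5]
gripper_width: 0.0118
grip_force: 30.0
```

Scaled: 0.002 m / 0.8 = 0.0025, 0.001 m / 0.8 = 0.0013.

Emit:
servo_tool --steps '[[[0,0.0013,0,0],[0,0.0025,0,0],[0,0.0025,0,0]]]'

```text
clock: 6.1
tool_pos: [0.4565, -0.0649, 0.0672]
tcp_rot: [-179.9, -0.0, -16.5]
ft_force: [2.6, 19.2, 5.1]
gripper_width: 0.0117
grip_force: 30.0
```

Scaled: 0.001 m / 0.8 = 0.0013, 0.0005 m / 0.8 = 0.0006.

Emit:
servo_tool --steps '[[[0,0.0006,0,0],[0,0.0013,0,0],[0,0.0013,0,0],[0,0.0013,0,0]]]'

```text
clock: 6.5
tool_pos: [0.4565, -0.0651, 0.0672]
tcp_rot: [-179.8, -0.0, -16.5]
ft_force: [7.3, 32.4, 3.2]
gripper_width: 0.0116
grip_force: 30.0
```

Emit:
servo_tool --steps '[[[0,-0.0025,0,0],[0,-0.0063,0,0],[0,-0.0113,0,0],[0,-0.0163,0,0],[0,-0.02,0,0]]]'

```text
clock: 7.0
tool_pos: [0.4607, -0.0507, 0.0672]
tcp_rot: [-179.9, -0.0, -16.5]
ft_force: [0.7, 9.7, 6.0]
gripper_width: 0.0119
grip_force: 30.0
```

Scaled: -0.005 m / 0.8 = -0.0063, -0.004 m / 0.8 = -0.005.

Emit:
servo_tool --steps '[[[0,-0.0025,0,0],[0,-0.005,0,0],[0,-0.0063,0,0],[0,-0.0063,0,0],[0,-0.0063,0,0]]]'

```text
clock: 7.5
tool_pos: [0.4621, -0.0461, 0.0672]
tcp_rot: [-179.9, -0.0, -16.5]
ft_force: [1.3, 11.1, 5.3]
gripper_width: 0.0119
grip_force: 30.0
```

```bash
python3 - <<'E'
from m2 import *
s=status.state(); print(s['tool_pos'][:2]@ay, .12364-s['tool_pos'][:2]@ay, s['clock'])
p,_=camera("top");q,_=camera("scene")
a=cv2.resize(p[180:245,230:325],None,fx=5,fy=5,interpolation=cv2.INTER_CUBIC)
b=cv2.resize(q[165:240,240:335],None,fx=5,fy=5,interpolation=cv2.INTER_CUBIC)
cv2.imwrite("pics/e.png",np.vstack([a[:300],b[75:]])[:600])
# refined initial offset: profiles along the clamp axis
T=np.load("top0.npz")['p'].astype(float); 
for nm,f,z,ac in(("yel",lambda c:c[1]*.5+c[2]*.5-c[0],.028,np.arange(.408,.421,.002)),("red",lambda c:c[2]-.5*c[1]-.5*c[0],.028,np.arange(.397,.408,.002))):
    al=np.arange(.09,.17,.0005); tot=0
    for x in ac:
        uv=np.array([proj("top",[*(ay*t+ax*x),z]) for t in al],np.float32)
        pr=np.array([f(T2) for T2 in cv2.remap(T.astype(np.float32),uv[None,:,0],uv[None,:,1],cv2.INTER_CUBIC)[0]])
        w=np.clip(pr-np.percentile(pr,70)-.4*(pr.max()-np.percentile(pr,70)),0,None); print(nm,round(x,3),round((w*al).sum()/w.sum(),4),round(pr.max()))
E
```

```text
0.0870467633111322 0.0365932366888678 7.5
yel 0.408 0.1373 58
yel 0.41 0.1541 66
yel 0.412 0.1529 77
yel 0.414 0.1499 90
yel 0.416 0.1477 96
yel 0.418 0.1478 92
yel 0.42 0.1478 81
red 0.397 0.1127 56
red 0.399 0.1124 77
red 0.401 0.112 100
red 0.403 0.112 114
red 0.405 0.112 112
red 0.407 0.1122 104
```

View pics/e.png

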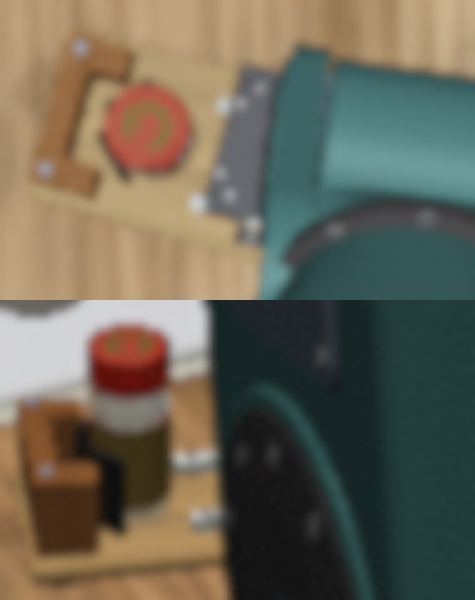

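The jar still stands upright at the V block with the jaw clear of it. The pointer and marker are hidden behind the wrist, so I rely on the measured offset: about 36 mm from the top and scene views, against 36.6 mm now.

Emit:
servo_tool --steps '[[[0,0,0,0],[0,0,0,0],[0,0,0,0]]]'

```text
clock: 7.9
tool_pos: [0.4621, -0.0461, 0.0672]
tcp_rot: [-179.9, -0.0, -16.5]
ft_force: [1.0, 10.9, 5.7]
gripper_width: 0.012
grip_force: 30.0
```

```bash
python3 -c "
from h import *
s=status.state();print(s['tool_pos'],s['ft_force'])
print(manip.finish_job())"
```

```text
[ 0.46214018 -0.04612183  0.0672032 ] [ 1.04484467 10.94990893  5.72188572]
the job is handed in; nothing more can be done
None
```

I drew the jaw out to its end stop, felt at about 56 mm (only just past the 55.5 mm needed), eased it back and handed the job in holding it steady at about 36.6 mm; the arm hid pointer and marker, so that they are level rests on the roughly 36 mm offset measured beforehand, and no verdict came back.

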